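Set the bench stop and hold its lock bolt

TASK

Set the sliding stop on the goldsmith's bench fixture: turn the round knurled knob a little at a time until the brass pointer stands at the dark line on the index plate. Then reach down into the narrow gap behind the upright bracket, grasp the hidden square bolt head, turn it back against its spring until its side flats stand upright, and keep it from turning so that the nut can be tightened. Finish while still holding the bolt head like that, with the pointer still at the line, and leave the loose things on the bench where they are.

Things in the scene. Friction and masses are not known exactly. Their poses are not given: they have to be found in the camera images.
- fixture: the bench stop fixture, fixed to the bench. Origin: on the bench surface under the bracket. Axes: x away from the robot, across the bracket; y along the bracket, to the left seen from the robot; z up. In its frame (mm): base plate x -55..85, y -185..165, 10 high; upright aluminium bracket x -4..4, y -90..160, top at z 80; grey gear housing under the knob x -45..15, y -180..-120, top at z 60
- gap (a point): middle of the mouth of the gap behind the bracket, level with the bracket's top: fixture x 28, y 70, z 80. The gap is 48 mm wide (fixture x 4..52), between the bracket and a lower aluminium rear rail (x 52..62, y -5..145, top at z 58), open at the top and at both ends, floor (base plate) at z 10
- knob_grip (a point): point to grip the round knurled steel knob: on its upright axis, fixture x -15, y -150, z 88. The knob is 34 across and 26 high (z 72..98) on a thinner stem, 12 mm clear of the housing. It may be gripped at any yaw and stays where it is left (friction about 0.05 N m)
- adjust (a joint): turn of the knob (rad), 0 at the start, growing clockwise seen from above, range -0.33..3.33. It drives the stop carriage and its pointer along the fixture's +y by 12 mm per rad
- pointer_tip (a point): tip of the brass pointer on top of the steel stop carriage (13 thick, y-length 170, top at z 75, sliding on the front of the bracket): fixture x -8, z 83, pointing to the rear. It starts 8 to 32 mm short of the mark on the -y side
- mark (a point): front end of the dark line, 4 wide, that runs across the middle of the small aluminium index plate (14 x 22 x 4) fixed on the bracket's top edge. The pointer is set when this and the pointer tip have the same fixture y
- bolt_head (a point): centre of the square bolt head, hidden behind the bracket in the gap: fixture x 27, y 70, z 62. The head is 20 x 20 across its flats and 22 long along the bolt's axis, which is the fixture's x (so it fills x 16..38); free space on both sides along y
- bolt (a joint): turn of the bolt and its head (rad): 0 when its side flats stand upright, positive when its top leans to the fixture's +y (left seen from the robot). Starts at 0.25 to 0.43. A spring with friction pulls it towards 0.34; holding it at 0 takes about 0.12 N m, turning it there about 0.17 N m; let go there it springs back to about 0.2
- graver: loose engraving tool, round wooden handle 18 thick and 70 long with a 6 mm steel blade of 70, lying along its x; origin under its middle. It lies in front of the fixture
- jar: loose small glass jar with steel cap, 40 across, 40 high, in front of the fixture; origin under its centre
- oak_box: loose closed wooden box 100 x 140 x 45, beyond the fixture; origin under its centre
- hammer: loose hammer lying to the right; origin under it
- cup: loose white cup, 72 across, 85 high, to the left; origin under its centre
- bangle: loose brass bangle 68 across, 12 high, to the left; origin under its centre
- block: loose round steel bench block 70 across, 30 high, to the right; origin under its centre

How it is judged:
On the way, in this order (a step that is already met when the one before it is completed fails the run):
1. the pointer stands at the mark (y of pointer_tip in the frame of mark between -0.0025 and 0.0025 m and velocity of joint adjust between -0.1 and 0.1 rad/s), for 0.3 s.
2. the bolt head is grasped (contact force between the fingers and bolt above 5 N and distance between the grasp point and bolt_head below 0.02 m), for 0.2 s.
At the end, for the whole second after the job is handed in: the fingers still grip the bolt head (more than 5 N, grasp point within 20 mm of the head's centre) and hold it still within 0.12 rad of upright; the pointer is within 3 mm of the middle of the mark (2.5 mm when first set) (all of step 2 and y of pointer_tip in the frame of mark between -0.003 and 0.003 m and value of joint bolt between -0.12 and 0.12 rad and velocity of joint bolt between -0.05 and 0.05 rad/s); the arm keeps its last pose, push and grip.
It fails at once if a loose thing on the bench was shifted by more than 30 mm (distance of any of graver, jar, oak_box, hammer, cup, bangle, block from where it was at the start of the episode above 0.03 m).
It also fails if it takes over 48 s, if anything falls off the work surface, if the arm or the gripper's body presses on something with over 40 N, if the wrist force passes 120 N, or if a joint passes its speed limit or range.

ROBOT

A 7-joint arm with a two-finger parallel gripper is mounted at the origin on the work surface. World frame = base frame: x ahead of the robot, y to its left, z up, the work surface at z = 0. Lengths are in m, angles in rad, forces in N, time in s.
With the tool pointing down it reaches from about 0.425 to 0.975 m from the base axis. Payload 16.7 kg.
Tool frame: the origin (TCP) lies midway between the tips of the shut fingers; the grasp point (between the pads) lies 19 mm behind it; z points along the fingers, y is the direction in which the jaws open and shut (so a half turn about z gives the same grasp; the last joint's range is limited). The gripper opens to 85 mm and grips with 20 to 120 N. Pads are 22 mm wide; open, the fingers measure 114 mm over their backs; the gripper's body (76 mm by 85 mm) begins 54 mm behind the grasp point. The pads swing forward as they close: fully open they stand 13 mm farther back than shut.
Start: joints at [1.141, 0.426, 0.074, 1.606, -0.034, 1.111, -0.067], TCP at [0.186, -0.649, 0.231] pointing down, gripper open.
Joint ranges: [-2.85, 2.85], [-0.5, 2.14], [-1.23, 1.37], [0.21, 2.46], [-1.02, 4.16], [0.16, 2.05], [-2.73, 2.73]. Speed limits (rad/s): [1.89, 1.89, 2.39, 2.39, 3.01, 3.01, 3.01].

INTERFACE

Orientations are given as [roll, pitch, yaw] about the fixed x, y, z axes, in that order (R = Rz(yaw) Ry(pitch) Rx(roll)).
In Python, from rig import manip gives the robot as it stands. The module is installed in compiled form; this text tells all that it offers.
- The arm moves only by the shell command python3 -m creep 'ROWS' [FORCE]. ROWS is text: rows parted by semicolons, each of 7 numbers parted by spaces: the shift along the tool's x, y, z in cm, then the turn, a rotation vector about the tool's x, y, z in rad, then the finger opening in cm, from 0 to 8.54. In form: dx dy dz ax ay az jaw; .... A call has exactly 8 rows; each row is the pose to reach, as a shift and turn from the pose measured when the call began, along the tool's axes at that moment; what a row does not reach only later rows make up. A row lasts 1/12 s, in which the tool goes at most 41.7 mm and 7.16 degrees, less where a joint would pass 70% of its speed; a pose out of reach is approached as far as the arm can. A call with a gripper value outside its range is refused whole. The fingers move at their own pace and stop on an object; FORCE is the grip in N (left out, the last holds). Time passes only in rows, so rows that repeat a pose let the fingers close, or fill a call up. It gives the time, the measured TCP pose, the force and the opening at its end, in the units of the state.
- manip.observe(): the state, without advancing time (a new reading comes with each control period).
- manip.read_camera(name): name is "scene" or "side" or "wrist"; returns (picture, depth): 480x640x3 uint8, red, green, blue; 480x640 float32, m along the optical axis (not along the pixel's ray), 0 where there is no reading.
- manip.calibration(name): a dict with "fx", "fy", "cx", "cy" (pixels), "T" (4x4, takes a point from camera to world coordinates); the wrist camera has in their place "hand_eye" (4x4, takes a point from camera to tool coordinates, whose origin is the TCP and whose axes are the flange's). Camera axes: x right, y up, looking along -z (the intrinsics and any distortion apply to the point x, -y, -z); pixel columns grow to the right and rows downward; lengths in m; the calibration is good to about 2 mm. A picture is of the moment at which its call begins: read the wrist's pose just before it. calibration takes no time and is no camera call.
- manip.hand_in(): hands the job in, once; it reports no verdict.
Trained networks look in the newest picture that a camera, given by its name, has taken for a name from the list of things; names that differ only in an ending like _2 or _b are one class to them, and where a whole thing is asked for, a point or a joint stands for the part that bears it (a point fixed in the world has none). Each returns a list of dicts, best first, with "conf" (0 to 1); they miss things now and then, are a little off and sometimes report something else, mostly with a low value. They report only what shows in the picture. A call takes as long as a camera call.
- manip.cut_out(camera, thing): "pixels" (480x640 bool, what is visible of it) and "extent" ([centre column, centre row, width, height] in pixels, round what is visible of it).
The state is a dict: "time": time; "joint_positions": joint angles; "qvel": joint speeds; "joint_torque": joint torques, N m; "tcp_pos": TCP position; "tcp_rot": TCP orientation; "ft_force": force on the tool from outside, world axes, zero at the start; "torque": the same for the moment, N m; "grip_width": finger opening in m.
Only numpy, scipy, OpenCV 4.12 (cv2) and the standard library are available. Lean on these libraries where they do the work, as an engineer would, in place of code of your own. Each camera call takes 0.05 s, during which the arm holds its last target.

## Working session

There is one attempt and no reset: what is moved stays moved. The work goes in short steps, Python scripts to look and compute and a shell command to move; the robot and the scene stay as the last step left them, time stands still between calls to the robot, and variables do not carry over. Pictures are saved under pics/ and viewed, and the job is handed in when it is done.

```bash
ls; mkdir -p pics
python3 - <<'E'
from rig import manip
import cv2, numpy as np
s=manip.observe()
for k,v in s.items(): print(k,np.round(v,4))
for n in ("scene","side"):
    p,d=manip.read_camera(n)
    cv2.imwrite(f"pics/{n}0.png",p[:,:,::-1]); np.save(f"pics/{n}0_d.npy",d); np.save(f"pics/{n}0.npy",p)
    c=manip.calibration(n); print(n,{k:np.round(v,4).tolist() for k,v in c.items()})
print(manip.calibration("wrist"))
E
```

```text
pics
time 0.0
joint_positions [ 1.1415  0.4267  0.0739  1.6066 -0.0341  1.1108 -0.0671]
qvel [ 0.0003  0.002   0.0009  0.0009  0.0005  0.0013 -0.0018]
joint_torque [ 1.50000e-03 -9.49859e+01  3.76150e+00 -4.63522e+01  1.92000e-02
  1.02000e-02  0.00000e+00]
tcp_pos [ 0.1862 -0.6484  0.2306]
tcp_rot [-3.1403e+00  1.0000e-04  2.7970e-01]
ft_force [-0.2047 -0.2272  0.3752]
torque [ 0.0146 -0.0422  0.0032]
grip_width 0.085
scene {'fx': 573.1931, 'fy': 573.1931, 'cx': 321.4031, 'cy': 235.4795, 'T': [[0.723, -0.5653, 0.3971, 1.158], [0.6906, 0.6048, -0.3965, -0.6423], [-0.016, 0.5609, 0.8277, 1.3724], [0.0, 0.0, 0.0, 1.0]]}
side {'fx': 455.4574, 'fy': 455.4574, 'cx': 321.9678, 'cy': 243.4355, 'T': [[-0.8647, 0.3032, -0.4004, 0.099], [-0.5021, -0.5427, 0.6733, 0.6868], [-0.0132, 0.7833, 0.6216, 0.7652], [0.0, 0.0, 0.0, 1.0]]}
{'fx': 341.81361653144194, 'fy': 341.81361653144194, 'cx': 327.0353232644707, 'cy': 239.81831365016365, 'hand_eye': array([[-2.12821972e-03,  9.52109013e-01,  3.05751367e-01,
         7.85688962e-02],
       [ 9.99997485e-01,  1.80976191e-03,  1.32501040e-03,
         4.75846286e-04],
       [ 7.08217168e-04,  3.05753418e-01, -9.52110469e-01,
        -1.42480541e-01],
       [ 0.00000000e+00,  0.00000000e+00,  0.00000000e+00,
         1.00000000e+00]])}
```

View pics/scene0.png

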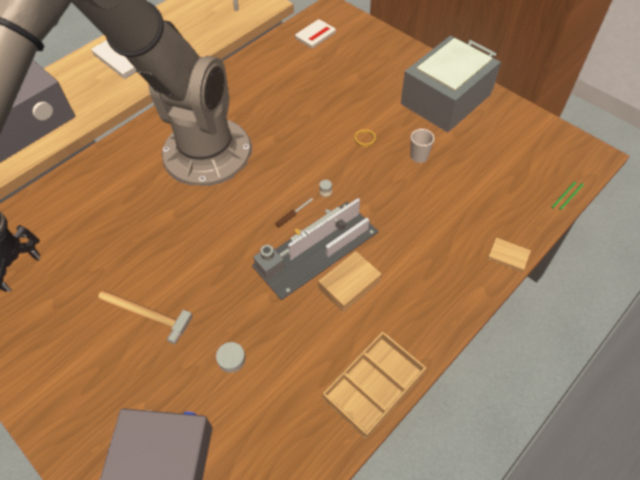

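View pics/side0.png

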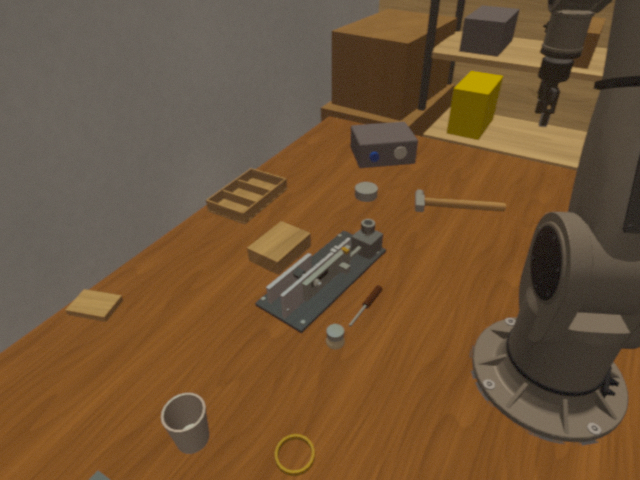

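The scene view shows the fixture at about (315,245) with the knob at (266,251) and the bracket running up to (360,203). In the side view the knob is at (368,226). I'll fit the fixture pose from depth next.

```bash
cat > h.py <<'E'
from rig import manip
import cv2, numpy as np
from scipy.spatial.transform import Rotation as R
def toolT(s=None):
    s=s or manip.observe(); T=np.eye(4); T[:3,:3]=R.from_euler('xyz',s['tcp_rot']).as_matrix(); T[:3,3]=s['tcp_pos']; return T
def camT(n,s=None):
    c=manip.calibration(n)
    return c, (c['T'] if n!='wrist' else toolT(s)@c['hand_eye'])
def cloud(d,c,T):
    v,u=np.mgrid[:480,:640]
    P=np.stack([(u-c['cx'])/c['fx']*d,-(v-c['cy'])/c['fy']*d,-d],-1)
    return P@T[:3,:3].T+T[:3,3]
def proj(p,c,T):
    q=(np.asarray(p)-T[:3,3])@T[:3,:3]
    return np.stack([c['cx']+c['fx']*q[...,0]/-q[...,2],c['cy']-c['fy']*q[...,1]/-q[...,2]],-1)
E
python3 - <<'E'
from h import *
for n in ("scene","side"):
    manip.read_camera(n)
    d=np.load(f"pics/{n}0_d.npy"); c,T=camT(n); P=cloud(d,c,T)
    for th in ("fixture","knob_grip","mark","pointer_tip","gap","graver","jar","oak_box"):
        r=manip.cut_out(n,th)
        for x in r[:1]:
            m=x['pixels']&(d>0); print(n,th,round(x['conf'],2),np.round(x['extent'],1),m.sum(),np.round(np.median(P[m],0),4) if m.any() else '', np.round(np.percentile(P[m][:,2],[5,50,95]),3))
            if x is r[0]: np.save(f"pics/{n}_{th}.npy",x['pixels'])
print(manip.observe()['time'])
E
```

```text
scene fixture 0.7 [287.6 221.2  22.4  23.3] 146 [ 0.3896 -0.0194  0.0163] [0.006 0.016 0.023]
scene knob_grip 0.46 [269.2 253.6  15.6  14.1] 171 [ 0.4771 -0.1685  0.0967] [0.076 0.097 0.103]
scene mark 0.54 [306.5 232.7   5.4   5. ] 23 [ 0.5015 -0.0501  0.0842] [0.081 0.084 0.088]
scene pointer_tip 0.81 [310.1 231.6  61.9  50.6] 207 [ 0.4943 -0.0083  0.0757] [0.036 0.076 0.084]
scene gap 0.77 [313.4 247.8 126.7 101.8] 5488 [ 0.526  -0.0515  0.0159] [0.006 0.016 0.082]
scene graver 0.49 [294.1 214.1  32.8  29.3] 151 [ 0.3897 -0.0138  0.0162] [0.006 0.016 0.023]
scene jar 0.65 [363.1 140.4  21.9  15.9] 169 [0.3411 0.3823 0.0083] [-0.001  0.008  0.017]
scene oak_box 0.84 [352.5 281.4  60.6  59.7] 2174 [ 0.676  -0.0611  0.0449] [0.01  0.045 0.05 ]
side fixture 0.87 [320.2 278.2 130.8 115.3] 6500 [0.4965 0.0183 0.0266] [0.007 0.027 0.08 ]
side knob_grip 0.74 [368.9 226.2  17.1  20.3] 199 [ 0.4687 -0.1557  0.0937] [0.074 0.094 0.099]
side pointer_tip 0.85 [330.1 274.4  60.5  53.7] 1049 [ 0.4913 -0.0043  0.0545] [0.029 0.054 0.076]
side gap 0.23 [331.1 273.4  61.   56.9] 1143 [ 0.4915 -0.0038  0.0552] [0.028 0.055 0.076]
side graver 0.68 [366.4 304.9  34.9  43.8] 290 [0.3856 0.0022 0.0134] [-0.     0.013  0.019]
side jar 0.73 [334.  338.2  19.7  22.2] 402 [0.3958 0.1465 0.0357] [0.006 0.036 0.041]
side oak_box 0.75 [366.  191.2  29.2  20.6] 408 [ 0.5889 -0.3983  0.0279] [0.002 0.028 0.032]
1.0
```

```bash
cat > fit.py <<'E'
from h import *
from scipy.optimize import least_squares
boxes=np.array([[-55,85,-185,165,0,10],[-4,4,-90,160,10,80],[-45,15,-180,-120,10,60],[52,62,-5,145,10,58]])/1000
def sd(P,cy):
    B=np.vstack([boxes,[[-.017,-.004,cy-.085,cy+.085,.015,.075]]])
    out=[]
    for b in B:
        c=(b[::2]+b[1::2])/2; h=(b[1::2]-b[::2])/2
        q=abs(P-c)-h
        out.append(np.linalg.norm(np.maximum(q,0),axis=1)+np.minimum(q.max(1),0))
    r=np.hypot(P[:,0]+.015,P[:,1]+.15); 
    q=np.stack([r-.017,abs(P[:,2]-.085)-.013],1)
    out.append(np.linalg.norm(np.maximum(q,0),axis=1)+np.minimum(q.max(1),0))
    return np.min(out,axis=0)
def tofix(P,x):
    c,s=np.cos(x[2]),np.sin(x[2]); D=P-[x[0],x[1],0]
    return np.stack([c*D[:,0]+s*D[:,1],-s*D[:,0]+c*D[:,1],D[:,2]],1)
E
python3 - <<'E'
from fit import *
allP=[]
for n,m in (("scene","gap"),("side","fixture")):
    d=np.load(f"pics/{n}0_d.npy"); c,T=camT(n); P=cloud(d,c,T)
    M=cv2.dilate(np.load(f"pics/{n}_{m}.npy").astype(np.uint8),np.ones((7,7)))>0
    Q=P[M&(d>0)]; Q=Q[(Q[:,2]>.004)&(Q[:,2]<.11)]; allP.append(Q); print(n,len(Q))
def run(Q,x0):
    f=lambda x:sd(tofix(Q+[0,0,x[4]],x),x[3])
    return least_squares(f,x0,loss='soft_l1',f_scale=.002)
for Q in allP+[np.vstack(allP)]:
    best=min((run(Q,[.51,-.02,y,-.03,0]) for y in (-.3,-.1,0,.1,.3,)),key=lambda r:r.cost)
    print(np.round(best.x,4),best.cost,np.median(abs(best.fun)))
x=best.x
for n in ("scene","side"):
    p=np.load(f"pics/{n}0.npy").copy(); c,T=camT(n)
    c_,s_=np.cos(x[2]),np.sin(x[2])
    def w(q): q=np.array(q)/1000; return [x[0]+c_*q[0]-s_*q[1],x[1]+s_*q[0]+c_*q[1],q[2]]
    big=cv2.resize(p,None,fx=4,fy=4,interpolation=cv2.INTER_CUBIC)
    for q in [(-15,-150,98),(28,70,80),(-4,-90,80),(-4,160,80),(4,160,80),(52,145,58),(85,165,10),(85,-185,10),(-55,165,10),(-55,-185,10),(-45,-180,60),(15,-120,60)]:
        u=proj(w(q),c,T)*4+1.5; cv2.circle(big,tuple(int(t) for t in u),3,(255,0,0),-1)
    u=proj(w((0,0,40)),c,T)*4; a,b=int(u[0]),int(u[1])
    cv2.imwrite(f"pics/{n}_fit.png",big[max(0,b-300):b+300,max(0,a-400):a+400,::-1])
E
```

```text
scene 5745
side 6478
[ 0.5068 -0.0171 -0.1307 -0.0164 -0.0019] 0.02340496020671256 0.0017269419993616864
[ 5.064e-01 -1.810e-02 -1.349e-01  1.450e-02  1.000e-04] 0.016223961736894072 0.0010199203506723493
[ 0.5066 -0.0179 -0.1334  0.0143 -0.0006] 0.04108422316257203 0.0013086602694989524
```

```bash
python3 - <<'E'
import cv2
E
ls pics
```

```text
scene0.npy
scene0.png
scene0_d.npy
scene_fit.png
scene_fixture.npy
scene_gap.npy
scene_graver.npy
scene_jar.npy
scene_knob_grip.npy
scene_mark.npy
scene_oak_box.npy
scene_pointer_tip.npy
side0.npy
side0.png
side0_d.npy
side_fit.png
side_fixture.npy
side_gap.npy
side_graver.npy
side_jar.npy
side_knob_grip.npy
side_oak_box.npy
side_pointer_tip.npy
```

View pics/scene_fit.png

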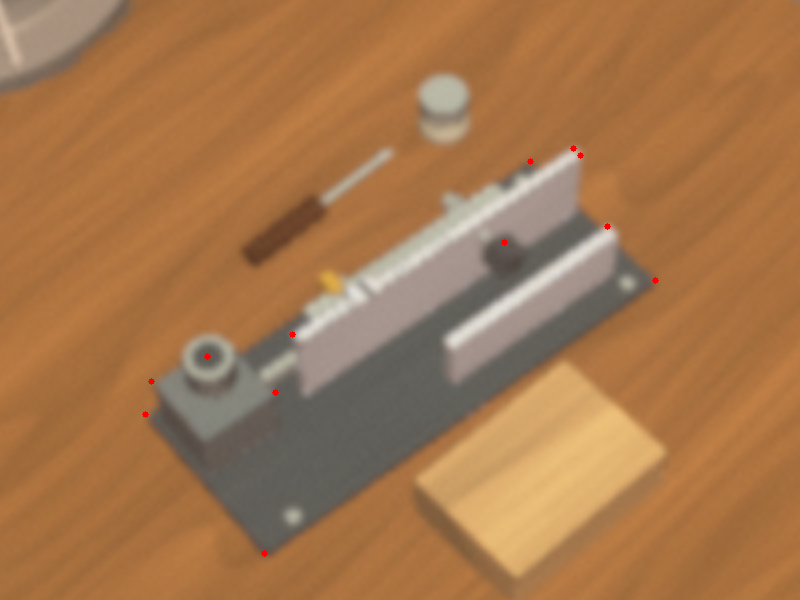

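View pics/side_fit.png

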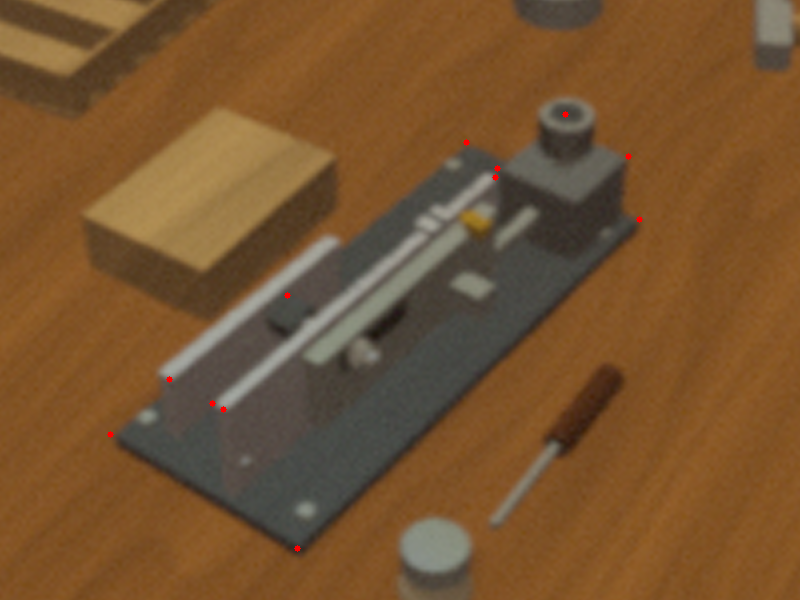

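The fit holds in both views, with model corners within about 2 mm of the picture. The pointer is gold, at ×4-crop (330,280), and the index plate is at (363,288). Next I move above the knob.

```bash
python3 -m creep '40.8 -38.5 0 0 0 -0.5 8.5; 40.8 -38.5 0 0 0 -0.5 8.5; 40.8 -38.5 0 0 0 -0.5 8.5; 40.8 -38.5 0 0 0 -0.5 8.5; 40.8 -38.5 0 0 0 -0.5 8.5; 40.8 -38.5 0 0 0 -0.5 8.5; 40.8 -38.5 0 0 0 -0.5 8.5; 40.8 -38.5 0 0 0 -0.5 8.5' 40; python3 -c "
from rig import manip
print(manip.observe())"
```

```text
time: 1.67
tcp_pos: [0.3568, -0.3602, 0.2316]
tcp_rot: [3.141, 0.0, 0.779]
ft_force: [1.5, -0.7, -0.0]
grip_width: 0.0851
{'time': 1.6667, 'joint_positions': array([ 0.83056889,  0.15987589, -0.18588607,  1.96678001,  0.03481949,
        1.01722787, -0.16264126]), 'qvel': array([-0.62057884, -0.214104  , -0.37082208,  0.26289961,  0.02780812,
       -0.04817542, -0.99523215]), 'joint_torque': array([ 9.79604870e+00, -6.24945974e+01,  2.98682772e+00, -4.36735260e+01,
        2.81247741e-02,  4.28662430e-01,  3.46063770e+00]), 'tcp_pos': array([ 0.35678757, -0.36017917,  0.23162436]), 'tcp_rot': array([3.14088384e+00, 9.02851625e-05, 7.79445385e-01]), 'ft_force': array([ 1.48404857, -0.6563988 , -0.04720862]), 'torque': array([-0.06033068, -0.10476461,  0.00605649]), 'grip_width': 0.08508673945197848}
```

```bash
python3 -m creep '21.9 -5.8 0 0 0 0 6; 21.9 -5.8 0 0 0 0 6; 21.9 -5.8 0 0 0 0 6; 21.9 -5.8 0 0 0 0 6; 21.9 -5.8 0 0 0 0 6; 21.9 -5.8 0 0 0 0 6; 21.9 -5.8 0 0 0 0 6; 21.9 -5.8 0 0 0 0 6'
python3 - <<'E'
from h import *
s=manip.observe(); print(s['tcp_pos'],s['tcp_rot'],s['joint_positions'])
p,d=manip.read_camera('wrist'); np.save('pics/w1.npy',p); np.save('pics/w1d.npy',d); np.save('pics/w1T.npy',toolT(s))
cv2.imwrite('pics/w1.png',p[:,:,::-1])
E
```

```text
time: 2.33
tcp_pos: [0.4722, -0.164, 0.2316]
tcp_rot: [3.141, 0.0, 0.782]
ft_force: [0.5, -0.5, 0.2]
grip_width: 0.0599
[ 0.47223622 -0.16397223  0.23159783] [3.14086808e+00 3.09562422e-05 7.82036935e-01] [ 0.53416763  0.16044429 -0.36291345  1.97213296  0.06713637  1.01973493
 -0.64839347]
```

View pics/w1.png

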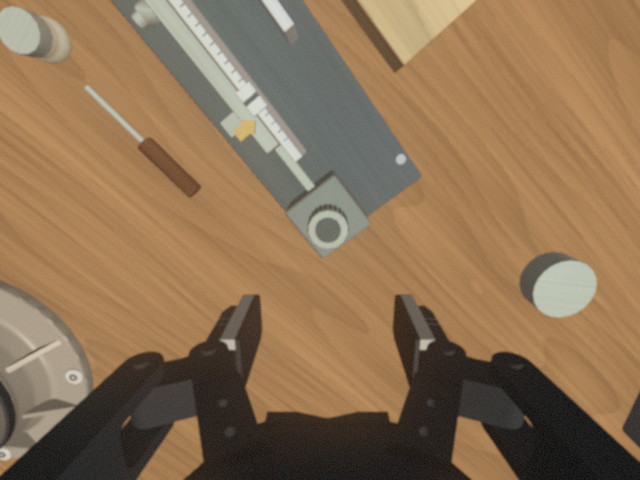

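The wrist view shows the knob at (328,228), the gold pointer at (247,128) and the index plate at (252,98). I'll refine the fixture pose from this view and measure how far the pointer is from the mark.

```bash
cat > meas.py <<'E'
from fit import *
import sys
tag=sys.argv[1]
p=np.load(f'pics/{tag}.npy'); d=np.load(f'pics/{tag}d.npy'); TT=np.load(f'pics/{tag}T.npy')
c=manip.calibration('wrist'); T=TT@c['hand_eye']; P=cloud(d,c,T)
x0=np.array([.5066,-.0179,-.1334,.0,0])
F=tofix(P.reshape(-1,3),x0).reshape(P.shape)
m=(d>0)&(F[...,2]>.004)&(F[...,2]<.11)&(F[...,0]>-.065)&(F[...,0]<.09)&(F[...,1]>-.2)&(F[...,1]<.18)
hsv=cv2.cvtColor(p,cv2.COLOR_RGB2HSV)
Q=P[m]
r=least_squares(lambda x:sd(tofix(Q+[0,0,x[4]],x),x[3]),x0,loss='soft_l1',f_scale=.002)
print('pose from wrist',np.round(r.x,4),'med res',np.median(abs(r.fun)))
x=r.x
def w(q):
    q=np.asarray(q,float); cc,s=np.cos(x[2]),np.sin(x[2]); return np.stack([x[0]+cc*q[...,0]-s*q[...,1],x[1]+s*q[...,0]+cc*q[...,1],q[...,2]-x[4]],-1)
# rectify plane z=.083 : u along fixture y, v along x; 0.1mm... 0.2 mm per px
def rect(z,name,ylo=-.10,yhi=0.05,xlo=-.02,xhi=.02,st=.0002):
    yy,xx=np.meshgrid(np.arange(ylo,yhi,st),np.arange(xhi,xlo,-st))
    uv=proj(w(np.stack([xx,yy,np.full_like(xx,z)],-1)),c,T).astype(np.float32)
    im=cv2.remap(p,uv[...,0],uv[...,1],cv2.INTER_CUBIC)
    return im
A=rect(.083,'a'); B=rect(.084,'b')
cv2.imwrite(f'pics/{tag}_rect.png',A[:,:,::-1])
print(A.shape)
E
python3 meas.py w1
```

```text
pose from wrist [ 5.058e-01 -1.850e-02 -1.223e-01 -1.530e-02  1.000e-04] med res 0.0005960964561772955
(200, 751, 3)
```

View pics/w1_rect.png

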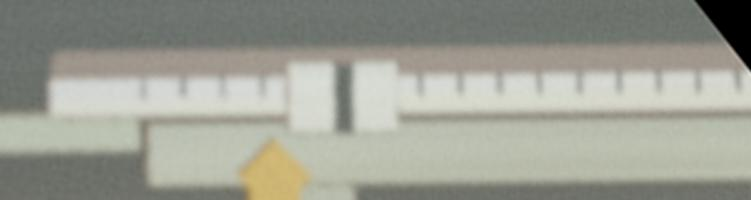

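Run:
```python
from fit import *
for n in ('scene','side','wrist'):
    if n=='wrist': d=np.load('pics/w1d.npy'); c=manip.calibration(n); T=np.load('pics/w1T.npy')@c['hand_eye']
    else: d=np.load(f'pics/{n}0_d.npy'); c,T=camT(n)
    P=cloud(d,c,T)
    m=(abs(P[...,2]-.098)<.006)&(np.hypot(P[...,0]-.472,P[...,1]+.165)<.03)&(d>0)
    q=P[m]; (a,b),r=cv2.minEnclosingCircle((q[:,:2]*1000).astype(np.float32)); print(n,len(q),q.mean(0),a,b,r)
```

```text
scene 125 [ 0.47427597 -0.16573942  0.0981905 ] 475.167724609375 -164.2249298095703 20.223054885864258
side 113 [ 0.47075411 -0.16143023  0.09717733] 472.92156982421875 -165.36038208007812 18.79945182800293
wrist 1283 [ 0.473084   -0.16466701  0.09775683] 472.3221435546875 -165.43536376953125 17.8737850189209
```

```bash
python3 -m creep '-0.05 0.1 2 0 0 -0.12 6; -0.05 0.1 5 0 0 -0.24 6; -0.05 0.1 8 0 0 -0.36 6; -0.05 0.1 11 0 0 -0.48 6; -0.05 0.1 13.5 0 0 -0.5 6; -0.05 0.1 15.2 0 0 -0.5 6; -0.05 0.1 16.1 0 0 -0.5 6; -0.05 0.1 16.2 0 0 -0.5 6' 40
python3 - <<'E'
from h import *
s=manip.observe(); print(s['tcp_pos'],s['tcp_rot'],s['joint_positions'])
p,d=manip.read_camera('wrist'); np.save('pics/w2.npy',p); np.save('pics/w2d.npy',d); np.save('pics/w2T.npy',toolT(s))
cv2.imwrite('pics/w2.png',p[:,:,::-1])
E
```

```text
time: 3.05
tcp_pos: [0.4707, -0.1672, 0.0681]
tcp_rot: [-3.139, 0.001, 1.278]
ft_force: [-0.6, 0.1, -0.3]
grip_width: 0.0598
[ 0.47070561 -0.16722202  0.06809372] [-3.13935556e+00  9.27538680e-04  1.27804607e+00] [ 0.53714901  0.39161706 -0.38531663  2.10904611  0.23052317  0.68250659
 -0.29475788]
```

View pics/w2.png

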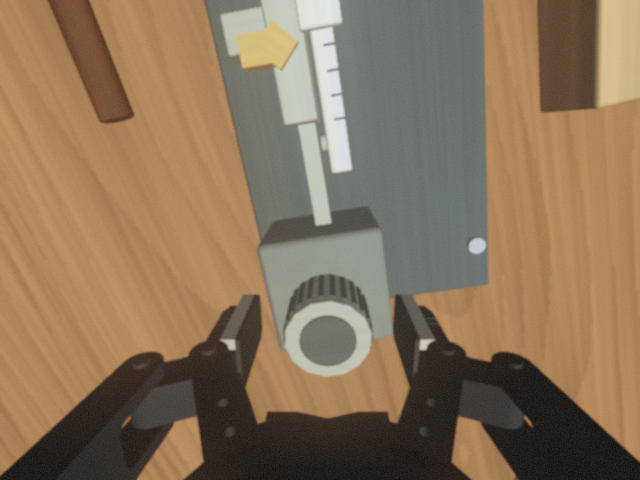

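The wrist view shows the knob at (328,338), centred between the fingers, with both fingers clear of it. I'll correct by about 2 mm and grip.

```bash
python3 -m creep '0.25 0.1 0 0 0 0 6; 0.25 0.1 0 0 0 0 5; 0.25 0.1 0 0 0 0 2.5; 0.25 0.1 0 0 0 0 2.5; 0.25 0.1 0 0 0 0 2.5; 0.25 0.1 0 0 0 0 2.5; 0.25 0.1 0 0 0 0 2.5; 0.25 0.1 0 0 0 0 2.5' 40
python3 - <<'E'
from h import *
s=manip.observe(); print(s['tcp_pos'],s['tcp_rot'],s['joint_positions'],s['ft_force'])
E
```

```text
time: 3.77
tcp_pos: [0.4719, -0.1648, 0.07]
tcp_rot: [-3.139, 0.002, 1.278]
ft_force: [-12.6, 2.9, 18.0]
grip_width: 0.0327
[ 0.47190842 -0.16475505  0.0699707 ] [-3.13901172e+00  1.78188371e-03  1.27839658e+00] [ 0.53260445  0.38917278 -0.38685668  2.10705685  0.22988579  0.68742382
 -0.29959392] [-12.55016114   2.89940962  17.96819998]
```

```bash
python3 -m creep '0 0 0 0 0 0.1 2.5; 0 0 0 0 0 0.22 2.5; 0 0 0 0 0 0.34 2.5; 0 0 0 0 0 0.46 2.5; 0 0 0 0 0 0.58 2.5; 0 0 0 0 0 0.7 2.5; 0 0 0 0 0 0.8 2.5; 0 0 0 0 0 0.8 2.5'
python3 - <<'E'
from h import *
s=manip.observe(); print(s['tcp_pos'],s['tcp_rot'],s['joint_positions'],s['ft_force'])
p,d=manip.read_camera('wrist'); np.save('pics/w3.npy',p); np.save('pics/w3d.npy',d); np.save('pics/w3T.npy',toolT(s))
cv2.imwrite('pics/w3.png',p[:,:,::-1])
E
```

```text
time: 4.43
tcp_pos: [0.4722, -0.1651, 0.0703]
tcp_rot: [3.141, 0.003, 0.473]
ft_force: [3.5, -4.5, -9.8]
grip_width: 0.0328
[ 0.47218493 -0.16506076  0.07025822] [3.14117527e+00 2.62448417e-03 4.73136478e-01] [ 0.37708679  0.37087002 -0.20205485  2.11603375  0.12100117  0.66696219
 -1.00460798] [ 3.52129272 -4.54859776 -9.80632982]
```

View pics/w3.png

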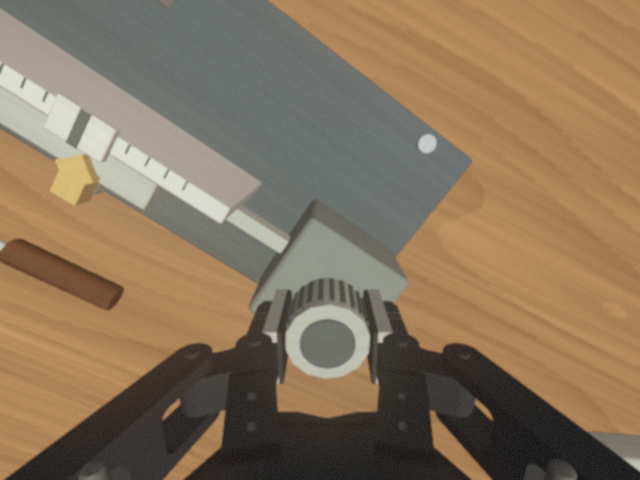

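The pointer has moved with the knob. Its tip is now at about (82,155) and the mark line at (78,127). I'll measure the gap on the rectified view.

```bash
cat > rect.py <<'E'
from h import *
import sys
def go(tag,x=(.5060,-.0182,-.1325),z=.083,ylo=-.08,yhi=0.02,st=.0001666):
    p=np.load(f'pics/{tag}.npy'); c=manip.calibration('wrist'); T=np.load(f'pics/{tag}T.npy')@c['hand_eye']
    yy,xx=np.meshgrid(np.arange(ylo,yhi,st),np.arange(.014,-.02,-st))
    cc,s=np.cos(x[2]),np.sin(x[2])
    W=np.stack([x[0]+cc*xx-s*yy,x[1]+s*xx+cc*yy,np.full_like(xx,z)],-1)
    uv=proj(W,c,T).astype(np.float32)
    A=cv2.remap(p,uv[...,0],uv[...,1],cv2.INTER_CUBIC)
    h=cv2.cvtColor(A,cv2.COLOR_RGB2HSV)
    ye=((h[...,0]>15)&(h[...,0]<35)&(h[...,1]>90)&(h[...,2]>110))
    n,l,stt,ce=cv2.connectedComponentsWithStats(ye.astype(np.uint8))
    i=1+stt[1:,4].argmax(); m=l==i
    rows=np.where(m.any(1))[0]; r0=rows[0]
    print('tip x mm',1000*(.014-r0*st))
    for k in (2,5,10,15): 
        cols=np.where(m[r0+k])[0]; print(k,'tip y mm',round(1000*(ylo+cols.mean()*st),2),len(cols))
    cv2.imwrite(f'pics/{tag}_rect.png',A[:,:,::-1])
    # line: dark column inside plate rows
    g=A.mean(2); 
    for xr in (-.004,-.002,0,.002,.004):
        r=int((.014-xr)/st); prof=cv2.GaussianBlur(g[r-3:r+3].mean(0)[None],(0,0),3)[0]
        print('row x',xr,'dark min y mm',[ (round(1000*(ylo+j*st),2),int(prof[j])) for j in range(20,len(prof)-20) if prof[j]==prof[j-20:j+21].min() and prof[j-20:j+21].max()-prof[j]>50])
go(sys.argv[1])
E
python3 rect.py w3; python3 rect.py w1
```

```text
tip x mm -6.991600000000003
2 tip y mm -37.85 11
5 tip y mm -37.68 17
10 tip y mm -37.6 28
15 tip y mm -37.68 37
row x -0.004 dark min y mm [(-43.68, 150), (-31.35, 117), (-1.86, 0), (-1.7, 0), (-1.53, 0), (-1.36, 0), (-1.2, 0), (-1.03, 0), (-0.86, 0), (-0.7, 0)]
row x -0.002 dark min y mm [(-43.68, 148), (-31.19, 117), (-1.2, 0), (-1.03, 0), (-0.86, 0), (-0.7, 0), (-0.53, 0), (-0.37, 0), (-0.2, 0), (-0.03, 0)]
row x 0 dark min y mm [(-43.51, 158), (-31.19, 117), (-0.53, 0), (-0.37, 0), (-0.2, 0), (-0.03, 0), (0.13, 0), (0.3, 0), (0.47, 0), (0.63, 0)]
row x 0.002 dark min y mm [(-43.51, 159), (-31.02, 116), (0.13, 0), (0.3, 0), (0.47, 0), (0.63, 0), (0.8, 0), (0.97, 0), (1.13, 0), (1.3, 0)]
row x 0.004 dark min y mm [(-43.51, 161), (-31.19, 116), (-17.69, 166), (-9.86, 162), (0.8, 0), (0.97, 0), (1.13, 0), (1.3, 0), (1.47, 0), (1.63, 0), (1.8, 0)]
tip x mm -8.491
2 tip y mm -45.76 10
5 tip y mm -45.85 15
10 tip y mm -45.85 25
15 tip y mm -45.93 34
row x -0.004 dark min y mm [(-44.68, 155), (-31.52, 111)]
row x -0.002 dark min y mm [(-31.52, 110)]
row x 0 dark min y mm [(-31.52, 111)]
row x 0.002 dark min y mm [(-31.69, 111)]
row x 0.004 dark min y mm [(-31.52, 109)]
```

View pics/w3_rect.png

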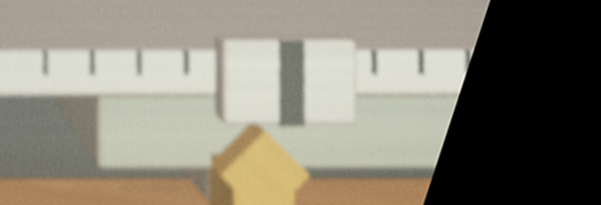

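```bash
python3 -m creep '0 0 0 0 0 0.1 2.5; 0 0 0 0 0 0.2 2.5; 0 0 0 0 0 0.3 2.5; 0 0 0 0 0 0.4 2.5; 0 0 0 0 0 0.43 2.5; 0 0 0 0 0 0.43 2.5; 0 0 0 0 0 0.43 2.5; 0 0 0 0 0 0.43 2.5'
python3 - <<'E'
from h import *
s=manip.observe(); print(s['tcp_pos'],s['tcp_rot'],s['joint_positions'],s['ft_force'],s['torque'])
p,d=manip.read_camera('wrist'); np.save('pics/w4.npy',p); np.save('pics/w4d.npy',d); np.save('pics/w4T.npy',toolT(s))
cv2.imwrite('pics/w4.png',p[:,:,::-1])
p,d=manip.read_camera('side')
A=cv2.resize(p[220:300,280:390],None,fx=7,fy=7,interpolation=cv2.INTER_CUBIC)
cv2.imwrite('pics/s4.png',A[:,:,::-1])
E
python3 rect.py w4
```

```text
time: 5.15
tcp_pos: [0.4723, -0.1653, 0.0703]
tcp_rot: [3.14, 0.002, 0.054]
ft_force: [3.6, -4.1, -12.9]
grip_width: 0.0328
[ 0.4722827  -0.16534999  0.07029399] [3.13974470e+00 1.91007432e-03 5.38932213e-02] [ 0.29589801  0.36589782 -0.10576264  2.12080377  0.0654089   0.65918779
 -1.37159877] [  3.59550875  -4.12822435 -12.86873815] [-0.64112512 -0.78202428  0.00405408]
tip x mm -6.991600000000003
2 tip y mm -33.1 20
5 tip y mm -33.1 26
10 tip y mm -33.1 36
15 tip y mm -33.1 46
row x -0.004 dark min y mm [(-43.85, 137), (-30.69, 112), (-12.86, 0), (-12.69, 0), (-12.53, 0), (-12.36, 0), (-12.19, 0), (-12.03, 0), (-11.86, 0), (-11.69, 0)]
row x -0.002 dark min y mm [(-43.85, 139), (-30.85, 111), (-13.03, 0), (-12.86, 0), (-12.69, 0), (-12.53, 0), (-12.36, 0), (-12.19, 0), (-12.03, 0), (-11.86, 0)]
row x 0 dark min y mm [(-43.68, 144), (-30.85, 112), (-13.36, 0), (-13.19, 0), (-13.03, 0), (-12.86, 0), (-12.69, 0), (-12.53, 0), (-12.36, 0), (-12.19, 0), (-12.03, 0)]
row x 0.002 dark min y mm [(-43.68, 144), (-30.85, 112), (-13.53, 0), (-13.36, 0), (-13.19, 0), (-13.03, 0), (-12.86, 0), (-12.69, 0), (-12.53, 0), (-12.36, 0), (-12.19, 0)]
row x 0.004 dark min y mm [(-43.85, 146), (-30.69, 111), (-13.69, 0), (-13.53, 0), (-13.36, 0), (-13.19, 0), (-13.03, 0), (-12.86, 0), (-12.69, 0), (-12.53, 0), (-12.36, 0)]
```

View pics/w4.png

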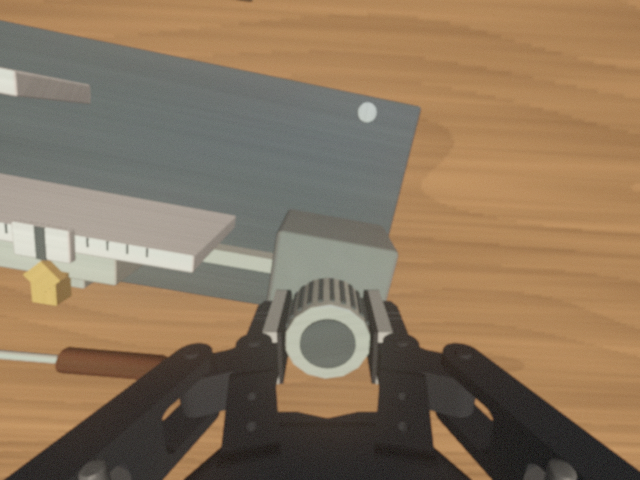

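View pics/s4.png

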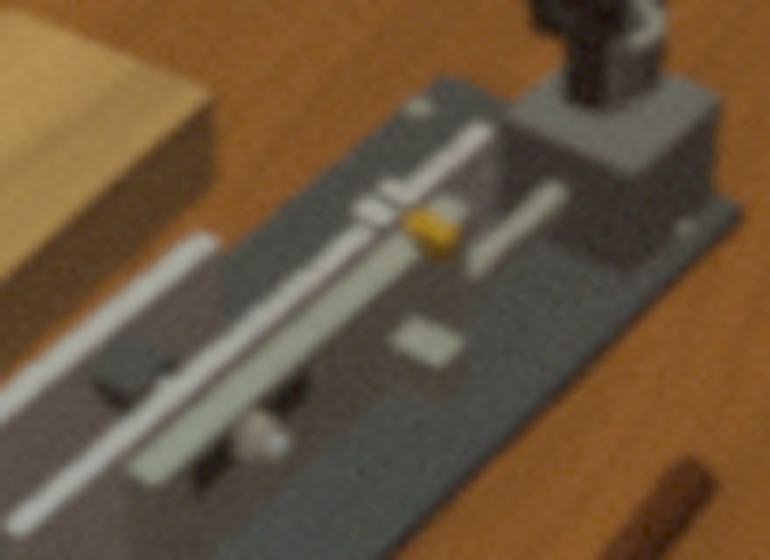

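```bash
python3 -m creep '0 0 0 0 0 0 6; 0 0 0 0 0 0 6; 0 0 0 0 0 0 6; 0 0 -1 0 0 0 6; 0 0 -4 0 0 0 6; 0 0 -8 0 0 0 6; 1.0 -5 -11 0 0 0 6; 2 -9 -13 0 0 0 6';python3 -m creep '0.5 -3 -2 0 0 0 6; 0.5 -3 -2 0 0 0 6; 0.5 -3 -2 0 0 0 6; 0.5 -3 -2 0 0 0 6; 0.5 -3 -2 0 0 0 6; 0.5 -3 -2 0 0 0 6; 0.5 -3 -2 0 0 0 6; 0.5 -3 -2 0 0 0 6'
python3 - <<'E'
from h import *
s=manip.observe(); print(s['tcp_pos'],s['tcp_rot'],s['joint_positions'],s['ft_force'],s['torque'])
p,d=manip.read_camera('wrist'); np.save('pics/w5.npy',p); np.save('pics/w5d.npy',d); np.save('pics/w5T.npy',toolT(s))
cv2.imwrite('pics/w5.png',p[:,:,::-1])
E
python3 rect.py w5
```

```text
time: 5.92
tcp_pos: [0.4844, -0.0939, 0.1935]
tcp_rot: [3.139, -0.001, 0.05]
ft_force: [1.8, 0.7, -1.4]
grip_width: 0.0597
time: 6.58
tcp_pos: [0.4876, -0.0642, 0.213]
tcp_rot: [3.139, 0.0, 0.049]
ft_force: [0.2, 0.6, 0.0]
grip_width: 0.06
[ 0.48761632 -0.06415246  0.21298568] [3.13876795e+00 6.48034640e-05 4.94725522e-02] [ 0.16237967  0.1546108  -0.18107303  2.01811967  0.03701009  0.97164171
 -1.55878053] [0.17037027 0.55770513 0.04557999] [-0.03273278  0.04585136 -0.03828381]
tip x mm -7.991200000000002
2 tip y mm -30.77 10
5 tip y mm -30.69 15
10 tip y mm -30.69 25
15 tip y mm -30.85 35
row x -0.004 dark min y mm [(-31.69, 113)]
row x -0.002 dark min y mm [(-31.85, 111)]
row x 0 dark min y mm [(-31.69, 113)]
row x 0.002 dark min y mm [(-31.85, 113)]
row x 0.004 dark min y mm [(-31.85, 113)]
```

View pics/w5.png

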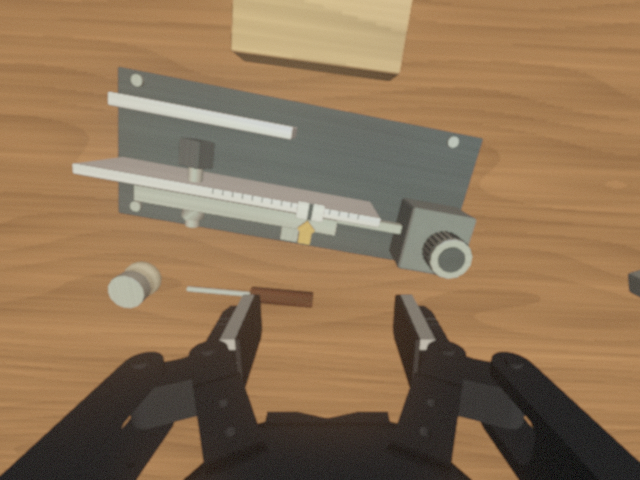

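View pics/w5_rect.png

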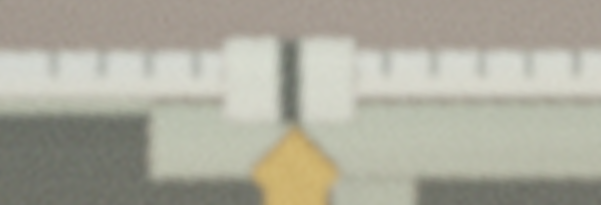

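Seen from above, the tip is about 1 mm past the line centre, at y -30.7 against -31.75, which is inside the 2.5 mm band. The dark bolt head shows at (195,153). Next I move above the gap.

```bash
python3 -m creep '2 -3 0 0 0 0.1 6; 4 -6 0 0 0 0.18 6; 6 -10.9 0 0 0 0.18 6; 6 -10.9 0 0 0 0.18 6; 6 -10.9 0 0 0 0.18 6; 6 -10.9 0 0 0 0.18 6; 6 -10.9 0 0 0 0.18 6; 6 -10.9 0 0 0 0.18 6'
python3 - <<'E'
from h import *
s=manip.observe(); print(s['tcp_pos'],s['tcp_rot'],s['joint_positions'],s['ft_force'],s['torque'])
p,d=manip.read_camera('wrist'); np.save('pics/w6.npy',p); np.save('pics/w6d.npy',d); np.save('pics/w6T.npy',toolT(s))
cv2.imwrite('pics/w6.png',p[:,:,::-1])
E
python3 rect.py w6
```

```text
time: 7.3
tcp_pos: [0.5419, 0.0466, 0.2127]
tcp_rot: [3.138, -0.0, -0.132]
ft_force: [-0.2, -0.4, -0.1]
grip_width: 0.0601
[0.54192218 0.0465522  0.21268134] [ 3.13837156e+00 -3.75172639e-04 -1.31771107e-01] [-0.01077829  0.24337216 -0.22773372  1.90836215  0.06853698  0.99777404
 -1.97183362] [-0.20842184 -0.36865629 -0.14909366] [ 0.00632921  0.00778111 -0.00407721]
tip x mm -7.824600000000003
2 tip y mm -29.77 10
5 tip y mm -29.6 16
10 tip y mm -29.52 27
15 tip y mm -29.6 38
row x -0.004 dark min y mm [(-32.02, 105)]
row x -0.002 dark min y mm [(-32.02, 104)]
row x 0 dark min y mm [(-32.02, 105)]
row x 0.002 dark min y mm [(-32.02, 106)]
row x 0.004 dark min y mm [(-32.02, 105)]
```

View pics/w6.png

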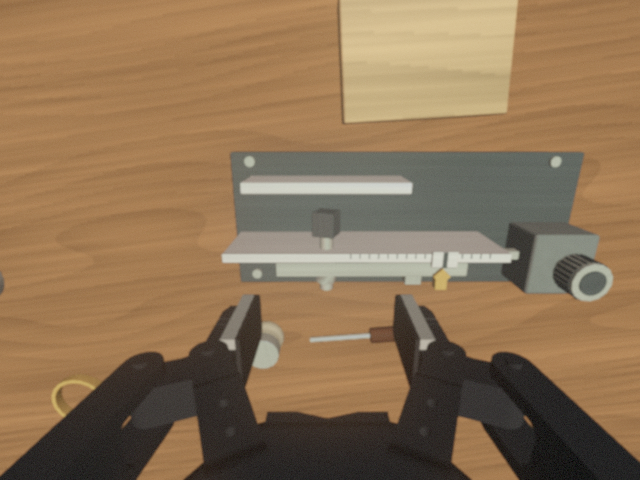

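The bolt head is at (325,222) in the gap. I'll estimate its centre and lean from depth.

```bash
cat > bolt.py <<'E'
from fit import *
import sys
tag=sys.argv[1]
p=np.load(f'pics/{tag}.npy'); d=np.load(f'pics/{tag}d.npy'); c=manip.calibration('wrist'); T=np.load(f'pics/{tag}T.npy')@c['hand_eye']
P=cloud(d,c,T); F=tofix(P.reshape(-1,3),[.5060,-.0182,-.1325]).reshape(P.shape)
m=(d>0)&(F[...,0]>.018)&(F[...,0]<.037)&(abs(F[...,1]-.07)<.025)&(F[...,2]>.035)&(F[...,2]<.09)
q=F[m]*1000; print(len(q),q.min(0).round(1),q.max(0).round(1))
for y in range(52,92,2):
    s=q[abs(q[:,1]-y)<1]
    if len(s): print(y,len(s),np.percentile(s[:,2],[10,50,90]).round(1),s[:,0].min().round(1),s[:,0].max().round(1))
def f(v):
    y,z=q[:,1]-v[0],q[:,2]-v[1]; a=v[2]
    yy=np.cos(a)*y-np.sin(a)*z; zz=np.sin(a)*y+np.cos(a)*z
    k=np.stack([abs(yy)-10,abs(zz)-10],1)
    return np.linalg.norm(np.maximum(k,0),axis=1)+np.minimum(k.max(1),0)
for a0 in (.1,.34,.5):
    r=least_squares(f,[70,62,a0],loss='soft_l1',f_scale=1); print(r.x.round(3),r.cost)
g=least_squares(lambda v:f([v[0],v[1],v[2]]) if 0 else np.r_[f(v),(v[1]-62)*5],[70,62,.34],loss='soft_l1'); print(g.x)
print('hsv: fixture rear/bracket faces')
b=(d>0)&(F[...,1]>.1)&(F[...,1]<.14)&(F[...,2]>.076)&(F[...,2]<.086); print('bracket top x',np.percentile(F[b][:,0],[5,50,95])*1000)
b=(d>0)&(F[...,1]>.0)&(F[...,1]<.14)&(F[...,2]>.054)&(F[...,2]<.063)&(F[...,0]>.045); print('rail top x',np.percentile(F[b][:,0],[5,50,95])*1000)
E
python3 bolt.py w6
python3 bolt.py w5
```

```text
603 [18.  56.7 56. ] [37.  81.7 76. ]
56 20 [56.4 57.2 57.9] 18.2 36.2
58 40 [59.7 61.5 63.2] 18.0 36.9
60 42 [64.5 66.4 67.9] 18.9 36.9
62 41 [69.5 71.2 72.8] 18.1 36.6
64 43 [73.5 74.3 75.3] 18.3 36.7
66 61 [72.8 73.6 74.3] 18.5 36.4
68 42 [71.7 72.6 73.3] 18.2 36.4
70 44 [71.4 72.1 73. ] 18.4 36.9
72 64 [70.2 71.5 72.5] 18.0 37.0
74 43 [69.5 70.6 71.6] 18.2 36.8
76 42 [69.2 70.  70.8] 18.2 36.6
78 57 [68.3 69.1 70.1] 18.5 36.2
80 46 [67.4 68.2 68.9] 18.0 37.0
82 18 [66.4 67.2 68. ] 21.7 36.8
[69.175 61.737  0.364] 72.5151058296972
[69.175 61.737  0.364] 72.5151058296627
[69.175 61.737  0.364] 72.51510582965936
[69.16859612 61.75357066  0.36489268]
hsv: fixture rear/bracket faces
bracket top x [-1.86221071  1.99183854  5.01485467]
rail top x [53.28107619 58.14593431 62.74240327]
832 [18.  56.4 56.2] [37.  81.8 76.2]
56 21 [56.6 57.8 59.3] 19.0 35.8
58 99 [57.9 61.  63.1] 18.1 36.6
60 108 [63.  65.8 68.7] 18.2 36.3
62 106 [68.  70.9 73.3] 18.2 37.0
64 72 [73.  74.3 75.3] 18.3 36.8
66 51 [73.2 74.  74.7] 18.2 36.5
68 52 [72.5 73.1 74. ] 18.4 36.9
70 49 [71.5 72.3 73.1] 18.0 36.3
72 55 [71.  71.6 72.3] 18.3 36.9
74 52 [70.  70.9 71.6] 18.2 36.4
76 50 [69.2 70.  70.9] 18.5 36.8
78 46 [68.3 69.2 70. ] 18.0 35.6
80 55 [67.6 68.5 69.3] 18.1 37.0
82 16 [66.9 67.5 68. ] 20.3 36.5
[69.223 61.923  0.375] 100.41942123918689
[69.223 61.923  0.375] 100.4194212392812
[69.223 61.923  0.375] 100.41942123911852
[69.22244769 61.92789445  0.37482602]
hsv: fixture rear/bracket faces
bracket top x [-2.31270443  1.73956424  5.2413853 ]
rail top x [53.71356839 58.25688685 62.70419813]
```

The head leans 0.365 rad, with its centre near fixture (28, 69.2, 61.9). I'll tilt the tool to match and stop 10 cm back along the tilted axis.

```bash
python3 -m creep '0.1 -0.5 0.5 -0.08 0 0 5; 0.1 -1 2 -0.16 0 0 5; 0.1 -2 4 -0.24 0 0 5; 0.1 -2.6 6 -0.32 0 0 5; 0.1 -2.8 7.5 -0.36 0 0 5; 0.1 -2.8 7.7 -0.36 0 0 5; 0.1 -2.8 7.7 -0.36 0 0 5; 0.1 -2.8 7.7 -0.36 0 0 5'
cat > tgt.py <<'E'
from h import *
import sys
s=manip.observe(); T=toolT(s); print(np.round(s['joint_positions'],3),'ft',s['ft_force'].round(1),s['torque'].round(2))
yaw=-.1325; Rf=R.from_euler('z',yaw).as_matrix()
head=np.array([.5060,-.0182,0])+Rf@[.028,.0692,.0619]
th=float(sys.argv[1]); back=float(sys.argv[2])
z=Rf@[0,-np.sin(th),-np.cos(th)]; x=Rf@[1,0,0]; Rt=np.stack([x,np.cross(z,x),z],1)
g=head+z*(.021-back)
print('shift cm',(T[:3,:3].T@(g-T[:3,3])*100).round(2),'turn',R.from_matrix(T[:3,:3].T@Rt).as_rotvec().round(3))
hd=T[:3,:3].T@(head-T[:3,3])*1000; print('head in tool mm',hd.round(1))
E
python3 tgt.py .36 .1; python3 tgt.py .36 0
python3 - <<'E'
from h import *
s=manip.observe()
p,d=manip.read_camera('wrist'); np.save('pics/w7.npy',p); np.save('pics/w7d.npy',d); np.save('pics/w7T.npy',toolT(s))
cv2.imwrite('pics/w7.png',p[:,:,::-1])
E
python3 bolt.py w7
```

```text
time: 8.02
tcp_pos: [0.5469, 0.0729, 0.1364]
tcp_rot: [2.779, -0.001, -0.133]
ft_force: [0.3, -0.0, 0.8]
grip_width: 0.0503
[-0.289  0.432 -0.187  1.883  0.427  1.086 -2.421] ft [ 0.3 -0.   0.8] [ 0.34 -0.04  0.05]
shift cm [-0.06 -0.15  0.01] turn [ 0.002 -0.001 -0.001]
head in tool mm [-0.6 -1.6 79.1]
[-0.289  0.432 -0.187  1.883  0.427  1.086 -2.421] ft [ 0.3 -0.   0.8] [ 0.34 -0.04  0.05]
shift cm [-0.06 -0.17 10.01] turn [ 0.002 -0.001 -0.001]
head in tool mm [-0.6 -1.6 79.1]
802 [18.1 63.3 66.4] [37.  81.9 75.7]
64 62 [73.4 74.1 74.9] 18.5 36.8
66 94 [72.8 73.7 74.5] 18.2 37.0
68 80 [71.9 72.7 73.7] 18.5 36.9
70 90 [71.  71.9 72.9] 18.1 37.0
72 89 [70.4 71.2 72.2] 18.1 36.9
74 83 [69.8 70.5 71.3] 18.7 36.7
76 84 [69.  69.7 70.6] 18.6 36.9
78 91 [68.2 69.1 69.9] 18.2 37.0
80 87 [67.5 68.3 69.1] 18.1 37.0
82 42 [66.7 67.6 68.2] 18.1 36.2
[69.331 61.621  0.367] 119.60623357869628
[69.331 61.621  0.367] 119.60623357869397
[69.331 61.621  0.367] 119.60623357869463
[69.22959683 61.66564988  0.36734173]
hsv: fixture rear/bracket faces
bracket top x [-2.42350443  2.22357556  4.91457193]
rail top x [53.30866796 58.1104834  62.49430283]
```

View pics/w7.png

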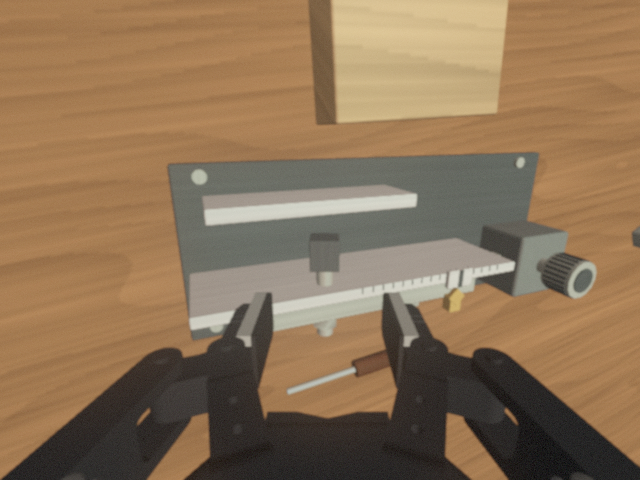

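The head at (325,252) lies square between the fingers. I'll descend along the tool axis.

```bash
python3 -m creep '-0.05 -0.15 1 0 0 0 5; -0.05 -0.15 2 0 0 0 5; -0.05 -0.15 3.5 0 0 0 5; -0.05 -0.15 5 0 0 0 5; -0.05 -0.15 6 0 0 0 5; -0.05 -0.15 6.5 0 0 0 5; -0.05 -0.15 6.5 0 0 0 5; -0.05 -0.15 6.5 0 0 0 5'; python3 tgt.py .36 0
python3 - <<'E'
from h import *
s=manip.observe()
p,d=manip.read_camera('wrist'); np.save('pics/w8.npy',p); np.save('pics/w8d.npy',d); np.save('pics/w8T.npy',toolT(s))
cv2.imwrite('pics/w8.png',p[:,:,::-1])
E
python3 bolt.py w8 | tail -8
```

```text
time: 8.73
tcp_pos: [0.544, 0.0513, 0.0757]
tcp_rot: [2.78, -0.002, -0.134]
ft_force: [-0.2, -0.3, 0.3]
grip_width: 0.05
[-0.275  0.502 -0.165  1.939  0.474  0.963 -2.458] ft [-0.2 -0.3  0.3] [ 0.38 -0.07 -0.01]
shift cm [-0.05 -0.05  3.55] turn [ 0.002 -0.001 -0.002]
head in tool mm [-0.5 -0.5 14.5]
82 76 [66.6 67.6 68.5] 18.1 36.7
[68.127 62.171  0.36 ] 846.9266381731311
[68.127 62.171  0.36 ] 846.9266380718427
[68.127 62.171  0.36 ] 846.9266380733114
[68.14590113 62.16037728  0.35907272]
hsv: fixture rear/bracket faces
bracket top x [-1.69005595 33.83975934 40.01448264]
rail top x [53.34297745 58.26520152 62.45418293]
```

View pics/w8.png

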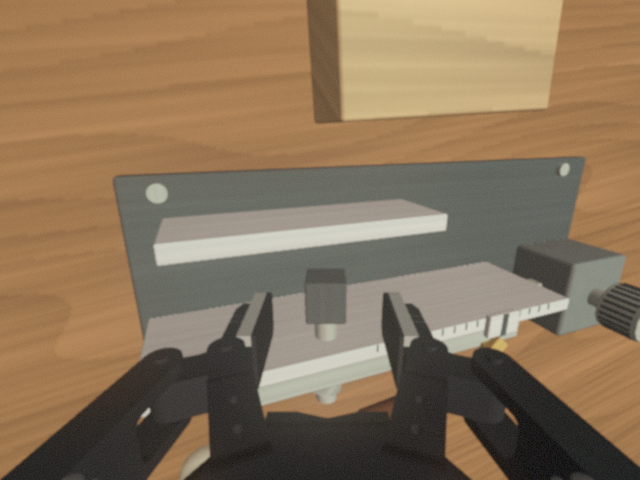

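The head sits centred between the fingers, at column 326 with the fingers at 262 and 390. I'll do the last descent and then close at 60 N.

```bash
python3 -m creep '-0.05 -0.05 0.6 0 0 0 5; -0.05 -0.05 1.3 0 0 0 5; -0.05 -0.05 2 0 0 0 5; -0.05 -0.05 2.7 0 0 0 5; -0.05 -0.05 3.2 0 0 0 5; -0.05 -0.05 3.5 0 0 0 5; -0.05 -0.05 3.5 0 0 0 5; -0.05 -0.05 3.5 0 0 0 5'; python3 tgt.py .36 0
python3 - <<'E'
from h import *
s=manip.observe()
p,d=manip.read_camera('wrist'); np.save('pics/w9.npy',p); np.save('pics/w9d.npy',d); np.save('pics/w9T.npy',toolT(s))
cv2.imwrite('pics/w9.png',p[:,:,::-1])
E
python3 bolt.py w9 | tail -8
```

```text
time: 9.45
tcp_pos: [0.5422, 0.0398, 0.0429]
tcp_rot: [2.78, -0.002, -0.134]
ft_force: [-0.5, -0.1, 0.5]
grip_width: 0.05
[-0.27   0.544 -0.151  1.964  0.504  0.897 -2.48 ] ft [-0.5 -0.1  0.5] [ 0.33 -0.08  0.03]
shift cm [-0.02  0.02  0.08] turn [ 0.002 -0.001 -0.002]
head in tool mm [ -0.2   0.2 -20.2]
90 99 [44.3 46.5 48.5] 18.0 36.8
[67.58  62.46   0.262] 16402.14922651288
[67.57  62.467  0.26 ] 16402.076869521916
[67.57  62.467  0.26 ] 16402.076869521643
[67.592577   62.45232459  0.26140337]
hsv: fixture rear/bracket faces
bracket top x [ 0.54368137 29.47089486 41.00475912]
rail top x [53.39894498 58.3928793  62.48134102]
```

View pics/w9.png

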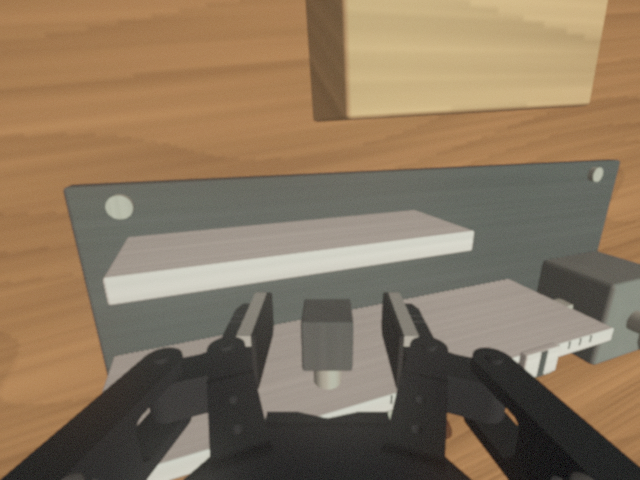

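No contact, and the head at (327,335) is between the pads. Closing.

```bash
python3 -m creep '0 0 0 0 0 0 4; 0 0 0 0 0 0 3; 0 0 0 0 0 0 2; 0 0 0 0 0 0 1.2; 0 0 0 0 0 0 1.2; 0 0 0 0 0 0 1.2; 0 0 0 0 0 0 1.2; 0 0 0 0 0 0 1.2' 60; python3 tgt.py .36 0;  python3 tgt.py 0 0
python3 - <<'E'
from h import *
s=manip.observe()
p,d=manip.read_camera('wrist'); np.save('pics/w10.npy',p); np.save('pics/w10d.npy',d); np.save('pics/w10T.npy',toolT(s))
cv2.imwrite('pics/w10.png',p[:,:,::-1])
E
```

```text
time: 10.17
tcp_pos: [0.5425, 0.04, 0.0435]
tcp_rot: [2.78, -0.003, -0.134]
ft_force: [-1.1, 0.6, 4.6]
grip_width: 0.0189
[-0.27   0.544 -0.151  1.963  0.504  0.898 -2.48 ] ft [-1.1  0.6  4.6] [ 0.13  0.26 -0.01]
shift cm [-0.05  0.02  0.15] turn [ 0.001 -0.002 -0.002]
head in tool mm [ -0.5   0.3 -19.5]
[-0.27   0.544 -0.151  1.963  0.504  0.898 -2.48 ] ft [-1.1  0.6  4.6] [ 0.13  0.26 -0.01]
shift cm [-0.05 -0.72  0.01] turn [ 0.361 -0.003 -0.002]
head in tool mm [ -0.5   0.3 -19.5]
```

View pics/w10.png

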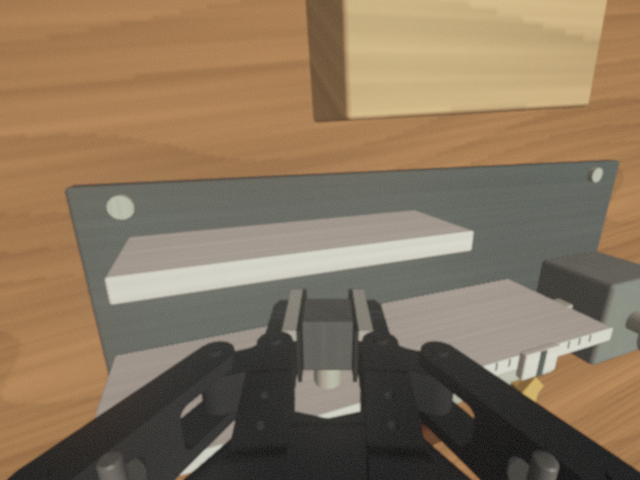

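The head is held, at 18.9 mm opening. I'll turn it back about its own axis.

```bash
python3 -m creep '0 -0.12 0 0.06 0 0 1.2; 0 -0.23 -0.01 0.12 0 0 1.2; 0 -0.35 -0.03 0.18 0 0 1.2; 0 -0.46 -0.06 0.24 0 0 1.2; 0 -0.58 -0.09 0.3 0 0 1.2; 0 -0.69 -0.12 0.36 0 0 1.2; 0 -0.72 -0.14 0.38 0 0 1.2; 0 -0.72 -0.14 0.38 0 0 1.2' 80; python3 tgt.py 0 0
python3 - <<'E'
from h import *
s=manip.observe()
p,d=manip.read_camera('wrist'); np.save('pics/w11.npy',p); np.save('pics/w11d.npy',d); np.save('pics/w11T.npy',toolT(s))
cv2.imwrite('pics/w11.png',p[:,:,::-1])
E
```

```text
time: 10.88
tcp_pos: [0.5435, 0.0474, 0.0424]
tcp_rot: [-3.12, -0.003, -0.135]
ft_force: [-0.5, 3.9, -1.3]
grip_width: 0.0191
[ 0.076  0.482 -0.331  2.03   0.218  0.652 -2.098] ft [-0.5  3.9 -1.3] [ 0.89 -0.04  0.03]
shift cm [-0.05  0.08  0.15] turn [-0.022 -0.003 -0.003]
head in tool mm [ -0.5   0.3 -19.5]
```

View pics/w11.png

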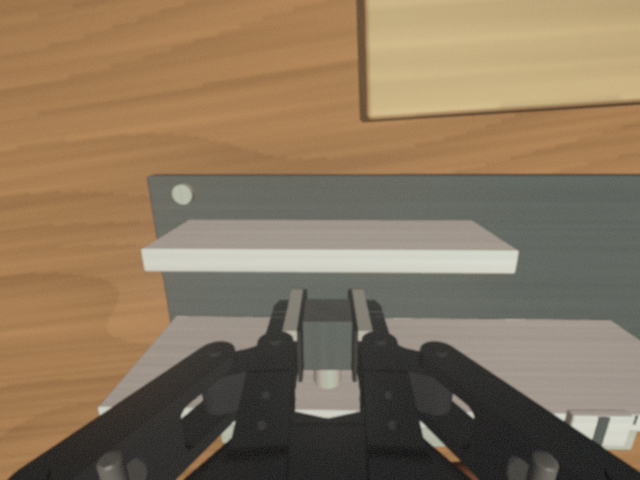

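The tool now stands within 0.02 rad of upright and still holds the head at (328,335). I'll check the head's own lean from depth, and the pointer from the other cameras.

```bash
python3 - <<'E'
from fit import *
def lean(tag):
    d=np.load(f'pics/{tag}d.npy'); c=manip.calibration('wrist'); T=np.load(f'pics/{tag}T.npy')@c['hand_eye']
    P=cloud(d,c,T); F=tofix(P.reshape(-1,3),[.5060,-.0182,-.1325]).reshape(P.shape)
    v,u=np.mgrid[:480,:640]
    m=(u>306)&(u<350)&(v>302)&(v<366)&(d>0)&(F[...,0]>.018)&(F[...,0]<.037)
    q=F[m]; m2=abs(q[:,1]-.07)<.009; q=q[m2]
    A=np.c_[q[:,0],q[:,1],np.ones(len(q))]
    w=np.ones(len(q),bool)
    for _ in range(4):
        k=np.linalg.lstsq(A[w],q[w,2],rcond=None)[0]; r=q[:,2]-A@k; w=abs(r)<.0015
    print(tag,len(q),w.sum(),'dz/dx,dz/dy',k[:2].round(3),'z',np.median(q[w,2]).round(4),'lean',round(-np.arctan(k[1]),3))
for t in ('w9','w10','w11'): lean(t)
p,d=manip.read_camera('side'); cv2.imwrite('pics/s11.png',cv2.resize(p[190:320,240:420],None,fx=4.4,fy=4.4,interpolation=cv2.INTER_CUBIC)[:,:,::-1])
p,d=manip.read_camera('scene'); cv2.imwrite('pics/c11.png',cv2.resize(p[180:300,240:400],None,fx=5,fy=5,interpolation=cv2.INTER_CUBIC)[:,:,::-1])
E
python3 rect.py w11
```

```text
w9 1596 1581 dz/dx,dz/dy [ 0.003 -0.382] z 0.0715 lean 0.365
w10 1598 1588 dz/dx,dz/dy [ 0.008 -0.384] z 0.0716 lean 0.366
w11 1679 1670 dz/dx,dz/dy [0.002 0.016] z 0.0717 lean -0.016
tip x mm -11.3232
2 tip y mm -45.51 6
5 tip y mm -45.6 6
10 tip y mm -45.76 2
15 tip y mm nan 0
row x -0.004 dark min y mm [(-51.51, 0), (-51.34, 0), (-51.18, 0), (-51.01, 0), (-50.84, 0), (-50.68, 0), (-50.51, 0)]
row x -0.002 dark min y mm [(-51.01, 0), (-50.84, 0), (-50.68, 0), (-50.51, 0), (-50.35, 0), (-50.18, 0), (-50.01, 0), (-32.35, 94), (-24.86, 36)]
row x 0 dark min y mm [(-50.68, 0), (-50.51, 0), (-50.35, 0), (-50.18, 0), (-50.01, 0), (-49.85, 0), (-49.68, 0), (-49.51, 0), (-32.69, 93), (-20.69, 36)]
row x 0.002 dark min y mm [(-50.18, 0), (-50.01, 0), (-49.85, 0), (-49.68, 0), (-49.51, 0), (-49.35, 0), (-49.18, 0), (-49.01, 0), (-32.35, 94), (-19.02, 36)]
row x 0.004 dark min y mm [(-49.68, 0), (-49.51, 0), (-49.35, 0), (-49.18, 0), (-49.01, 0), (-48.85, 0), (-48.68, 0), (-48.51, 0), (-48.35, 0), (-32.19, 94)]rect.py:17: RuntimeWarning: Mean of empty slice.
  cols=np.where(m[r0+k])[0]; print(k,'tip y mm',round(1000*(ylo+cols.mean()*st),2),len(cols))
  ret = ret.dtype.type(ret / rcount)
```

View pics/s11.png

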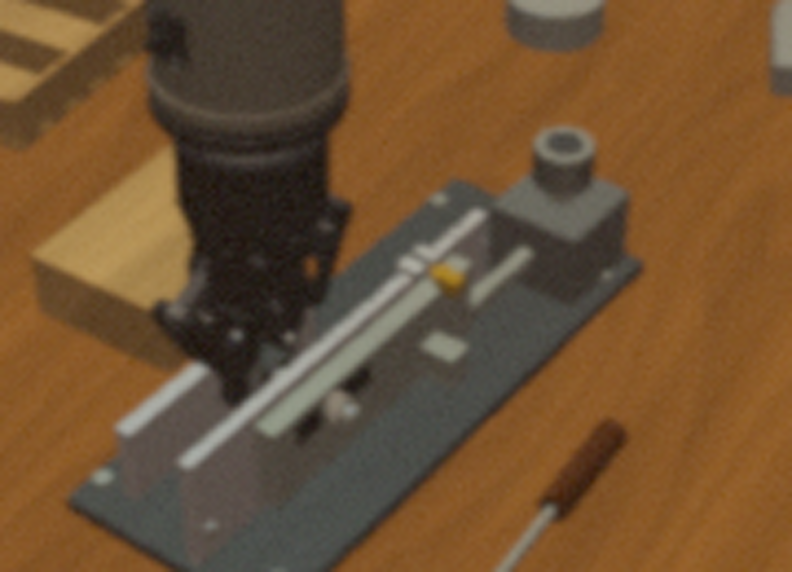

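View pics/c11.png

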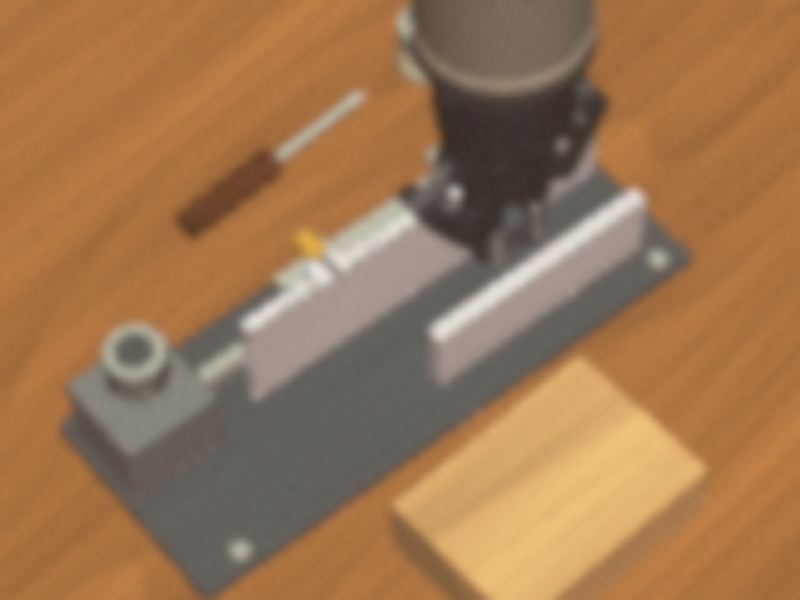

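```bash
python3 -m creep '0 0 0 0 0 0 1.2; 0 0 0 0 0 0 1.2; 0 0 0 0 0 0 1.2; 0 0 0 0 0 0 1.2; 0 0 0 0 0 0 1.2; 0 0 0 0 0 0 1.2; 0 0 0 0 0 0 1.2; 0 0 0 0 0 0 1.2'
python3 - <<'E'
from h import *
s=manip.observe(); print(s['tcp_rot'],s['grip_width'],np.abs(s['qvel']).max(),s['ft_force'],s['time'])
from fit import tofix
p,d=manip.read_camera('wrist'); c,T=camT('wrist',s); F=tofix(cloud(d,c,T).reshape(-1,3),[.506,-.0182,-.1325]).reshape(480,640,3)
q=F[304:364,308:348].reshape(-1,3); q=q[(q[:,0]>.018)&(q[:,0]<.037)&(abs(q[:,2]-.072)<.004)]
print('lean',-np.linalg.lstsq(np.c_[q[:,:2],np.ones(len(q))],q[:,2],rcond=None)[0][1],len(q))
manip.hand_in()
E
```

```text
time: 11.7
tcp_pos: [0.5435, 0.0474, 0.0423]
tcp_rot: [-3.122, -0.003, -0.134]
ft_force: [-0.0, 0.0, 1.2]
grip_width: 0.0187
[-3.12247644e+00 -3.00783169e-03 -1.33997940e-01] 0.018697899207827873 0.0009112374268551196 [-0.02390004  0.01529591  1.22195372] 11.7
lean -0.011433668264248853 1530
the job is handed in; nothing more can be done
```

The pointer is set at the mark and the bolt head is held upright. I handed the job in at about 11.8 s, and it reported no verdict.

- **Pointer:** I gripped the knob and turned it about 1.22 rad clockwise. From directly overhead, the tip then stood about 1 mm past the middle of the line, inside the 2.5 mm limit. Two views from the sides disagreed, reading 2.2 mm short from the right and 2.3 mm past from the left. I put that down to parallax, because the pointer seems to sit about 3.5 mm lower than the plate.
- **Pointer after the bolt work:** I did not repeat the overhead measurement. The side camera showed the pointer in the same place as before the knob was released, and nothing touched the knob or carriage after that.
- **Bolt:** I gripped the head with the tool tilted to match its 0.365 rad lean, and turned it back about its own axis with an 80 N grip. At the last check it leaned -0.011 rad by depth, the fingers were 18.7 mm apart, the head's centre was about 0.5 mm from the grasp point, and the arm was still.
- **Loose things:** I planned no contact with them. The graver and oak box looked undisturbed in the last views; I did not check the rest at the end.

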